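# Turn a casting core home in its keyed mould

### The job

Two casting cores have been stood on their moulds, but their lugs still ride on top of the mould walls instead of going down into the notches. Take the orange core by its handle and turn it, with light pressure only, until its lugs meet the notches and it drops fully home, level on the mould's floor, its white mark in line with the mould's white mark; then let go. Leave the blue core just as it is, still standing high on its own mould.

Things in the scene. Friction and masses are not known exactly. Their poses are not given: they have to be found in the camera images.
- orange_core: Loose orange plug, 54 mm wide, 24 tall; origin: centre of underside, z up. Bar handle along its x: 50 long, 16 wide (y), 24 to 66 mm above the origin. Three lugs 10 mm wide, out to 46 mm, 12 to 24 mm up: along -x (white stripe, also on that end of the handle) and 110 degrees either side. Starts 40 to 66 degrees anticlockwise (from above) of its fit, origin 22 mm over the mould's underside; home: 8 mm.
- orange_mould: Mould under the orange core, fixed: plate 124 x 124 x 8 mm with a round grey wall, inner radius 32 mm, outer 52, top 34 mm up. Three open notches about 50 degrees wide: along -x (white stripe on the plate) and 110 degrees either side. Origin: centre of its underside, z up. The core fits one way only, its x along this x, about 12 degrees to spare; then it sinks 14 mm by its own weight unless held.
- blue_core: The other core, blue plastic, of the same shape and size and origin, standing high on the other mould, not home either. It is to be left alone.
- blue_mark (a point): Outer end of the white stripe on the blue core's lug, 44 mm from its axis; shows whether the blue core has been turned.
Mind the look-alikes: they are no part of the job. There is more than one size of the orange_core; the one meant has the size given above.

How it is judged (in metres and radians):
At the end, for the whole second after the job is handed in: The orange core is home: origin under 12 mm above the mould's underside and within 10 mm of its axis, upright within 7 degrees, its x axis within 28 degrees of the mould's (the notches allow less), at rest; the blue core's mark within 15 mm of where it was (z of orange_core in the frame of orange_mould below 0.012 m and horizontal distance between orange_core and orange_mould below 0.01 m and angle between orange_core's own z axis and vertical below 0.12 rad and angle between the x axis of orange_core and the x axis of orange_mould, either way round below 0.5 rad and linear speed of orange_core below 0.02 m/s and distance of blue_mark from where it was at the start of the episode below 0.015 m); the robot touches nothing.
It fails at once if the blue core is turned or shifted (its mark moves 15 mm) (distance of blue_mark from where it was at the start of the episode above 0.015 m).
It fails at once if the orange core is pressed hard against its mould (over 60 N) (contact force between orange_core and orange_mould above 60 N).
It also fails if it takes over 32 s, if anything falls off the work surface, if the arm or the gripper's body presses on something with over 40 N, if the wrist force passes 120 N, or if a joint passes its speed limit or range.

### The arm

A 6-joint arm with a two-finger parallel gripper is mounted at the origin on the work surface; the furniture and walls round the work are solid. World frame = base frame: x ahead of the robot, y to its left, z up, the work surface at z = 0. Lengths are in mm, angles in rad, forces in N, time in s.
With the tool pointing down it reaches from about 275 to 1000 mm from the base axis. Payload 8.4 kg.
Tool frame: the origin (TCP) lies on the centre line of the jaws, within the pads' length; the fingertips stand r.tip_reach ahead of it and the grasp point (between the pads) lies 11 mm behind it (r.tip_reach is the distance from the TCP to the fingertips, in mm); z points along the fingers, y is the line along which they close (so a half turn about z gives the same grasp; the last joint's range is limited). The gripper opens to 85 mm and grips with 20 to 120 N. Pads are 22 mm wide; open, the fingers measure 114 mm over their backs; the gripper's body (76 mm by 85 mm) begins 54 mm behind the grasp point. The pads swing forward as they close: fully open they stand 13 mm farther back than shut.
Start: joints at [1.215, 0.353, 1.633, -0, 1.155, -0.002], TCP at [216.539, 586.292, 239.281] pointing down, gripper open.
Joint ranges: [-2.63, 2.63], [-0.92, 2.1], [0.06, 2.66], [-1.3, 4.44], [0, 2.69], [-3.02, 3.02]. Speed limits (rad/s): [2.22, 2.22, 2.79, 3.14, 3.14, 3.14].

### API

Orientations are given as [roll, pitch, yaw] about the fixed x, y, z axes, in that order (R = Rz(yaw) Ry(pitch) Rx(roll)).
In Python, from rig import r gives the robot as it stands.
- The arm moves only by the tool carry_out, never from a script. Its argument "targets" is a list of rows, each an object with "dp": the shift along the tool's x, y, z in mm, a list of three; "yaw": the turn about the tool's z in degrees. A call has 1 to 12 rows; each row is the pose to reach, as a shift and turn from the pose commanded when the call began, along the tool's axes at that moment; what a row does not reach only later rows make up. A row lasts 1/8 s, in which the tool goes at most 62.5 mm and 10.7 degrees, less where a joint would pass 70% of its speed; a pose out of reach is approached as far as the arm can. A call with a gripper value outside its range is refused whole. "fingers" is the opening, from -1 (shut) to 1 (fully open), so that 0 is half open, set as the call begins (left out, the last holds). The fingers move at their own pace and stop on an object; "grip_force" is the grip in N (left out, the last holds). Time passes only in rows, so rows that repeat a pose let the fingers close. It gives the time, the measured TCP pose, the force, the opening and the grip force at its end, in the units of the state.
- r.sense(): the state, without advancing time (a new reading comes with each control period).
- r.grab_frame(name): name is "scene" or "top"; returns the picture (384x512x3 uint8, red, green, blue); there is no depth.
- r.get_calibration(name): a dict with "fx", "fy", "cx", "cy" (pixels), "rvec" (rotation vector, rad) and "tvec" (3), from world to camera coordinates, as OpenCV has them. Camera axes: x right, y down, z forward; pixel columns grow to the right and rows downward; lengths in mm; the calibration is good to about 2 mm. A picture is of the moment at which its call begins. get_calibration takes no time and is no camera call.
- r.sign_off(): hands the job in; it is judged then, once.
The state is a dict: "clock": time; "qpos": joint angles; "qvel": joint speeds; "joint_efforts": joint torques, N m; "eef_pos": TCP position; "tcp_rot": TCP orientation; "contact_force": force on the tool from outside, world axes, zero at the start; "wrist_torque": the same for the moment, N m; "opening": opening from 0.0 (shut) to 1.0 (fully open); "grasp_force": force on a finger pad.
Only numpy, scipy, OpenCV 4.12 (cv2) and the standard library are available. Lean on these libraries where they do the work, as an engineer would, in place of code of your own. Each camera call takes 0.05 s, during which the arm holds its last target. There are 200 camera calls.

## Working session

There is one attempt and no reset: what is moved stays moved. The work goes in short steps, Python scripts to look and compute and a tool call to move; the robot and the scene stay as the last step left them, time stands still between calls to the robot, and variables do not carry over. Pictures are saved under pics/ and viewed, at most 10 in all, crops included, and the job is handed in when it is done.

Besides the shell and the picture viewer there is one more tool, called after ">>>" by a JSON object that holds its "method" and its "body", one argument or row to a line. carry_out: Moves the arm, as the interface text tells. Its arguments: {"type":"object","properties":{"targets":{"type":"array","items":{"type":"object","properties":{"dp":{"type":"array","items":{"type":"number"}},"yaw":{"type":"number"}}}},"fingers":{"type":"number"},"grip_force":{"type":"number"}},"required":["targets"]}

```bash
ls; mkdir -p pics; python3 - <<'E'
from rig import r
import cv2
print(r.sense(), r.tip_reach)
for n in("scene","top"):
    cv2.imwrite(f"pics/{n}0.png",r.grab_frame(n)[:,:,::-1]); print(r.get_calibration(n))
E
```

```text
pics
{'clock': 0.0, 'qpos': array([ 1.21456825e+00,  3.53670760e-01,  1.63412220e+00,  8.16147733e-06,
        1.15518128e+00, -2.37263930e-03]), 'qvel': array([-0.0015401 , -0.00154977, -0.00144838,  0.00024093,  0.00066692,
        0.00013849]), 'joint_efforts': array([ 8.75070582e-04, -6.05255055e+01, -3.42059577e+01,  1.97150016e-04,
        9.34003067e-03, -3.19505011e-05]), 'eef_pos': array([216.3967094 , 585.85952261, 238.55264837]), 'tcp_rot': array([-3.14021109e+00, -1.07400901e-05,  2.78773391e+00]), 'contact_force': array([ 0.07270863, -0.81761238,  0.20439408]), 'wrist_torque': array([ 0.00792133,  0.01368675, -0.04109521]), 'grasp_force': 0.0, 'opening': 0.9997944616371727} 8.0
{'fx': 347.2320702154495, 'fy': 347.2320702154495, 'cx': 260.12954912961504, 'cy': 197.93991975837443, 'rvec': array([ 2.2598627 , -0.62305548,  0.26407   ]), 'tvec': array([-422.99031839,  202.48538237,  713.47197371])}
{'fx': 460.65065212278046, 'fy': 460.65065212278046, 'cx': 261.3332602974538, 'cy': 194.16069235228912, 'rvec': array([ 2.11971473, -2.1771895 ,  0.11754435]), 'tvec': array([  24.13920588,  502.67997793, 1136.4539744 ])}
```

View pics/top0.png

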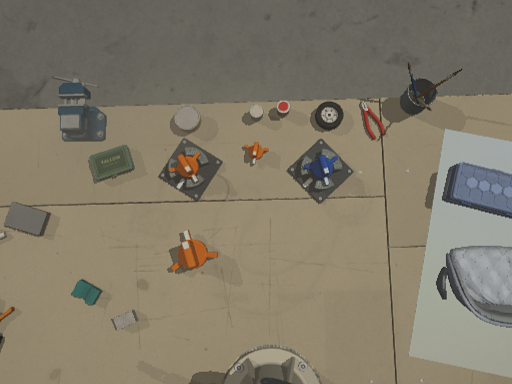

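View pics/scene0.png

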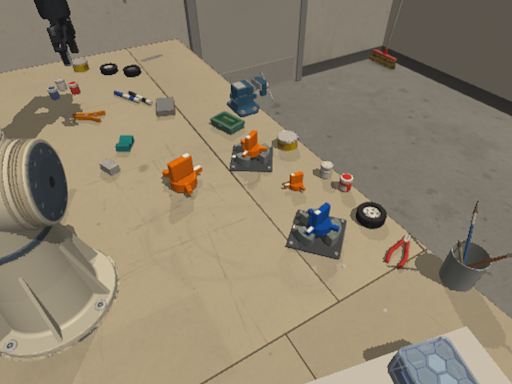

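The top view shows three orange cores: one on a mould at (188,168), a larger one loose at (192,255) and a small one loose at (256,152). The one meant should be (188,168), because it stands on a mould. The blue core is at (322,168). I'll confirm with a crop and sizes.

```bash
cat > h.py <<'E'
import numpy as np, cv2
from rig import r
def ray(n,px,z):
    c=r.get_calibration(n); R=cv2.Rodrigues(c["rvec"])[0]; C=-R.T@c["tvec"]
    p=np.atleast_2d(np.float64(px)); d=np.c_[(p[:,0]-c["cx"])/c["fx"],(p[:,1]-c["cy"])/c["fy"],np.ones(len(p))]@R
    return C+d*((z-C[2])/d[:,2])[:,None]
def orange(im):
    h=cv2.cvtColor(im,cv2.COLOR_RGB2HSV)
    return cv2.inRange(h,(4,150,90),(16,255,255))
E
python3 - <<'E'
from h import *
t=cv2.imread("pics/top0.png"); s=cv2.imread("pics/scene0.png")
a=cv2.resize(t[132:207,152:227],(600,600),interpolation=cv2.INTER_CUBIC)
cv2.imwrite("pics/crop_top.png",a)
for b in ((188,168),(192,255),(256,152)):
    m=orange(t[:,:,::-1].copy())
    n,l,st,c=cv2.connectedComponentsWithStats(m)
for i in range(1,n):
    if st[i,4]>30: print(st[i],c[i].round(1),ray("top",c[i],50).round(0))
# mould plate dark contour
g=cv2.cvtColor(t,cv2.COLOR_BGR2HSV)
E
```

```text
[244 142  24  17 188] [255.7 150.1] [[614.  22.  50.]]
[170 152  30  25 393] [186.6 164.7] [[581. 197.  50.]]
[171 237  47  34 740] [192.9 255. ] [[355. 183.  50.]]
[  0 307  14  13  56] [  6.2 312.7] [[227. 641.  50.]]
```

View pics/crop_top.png

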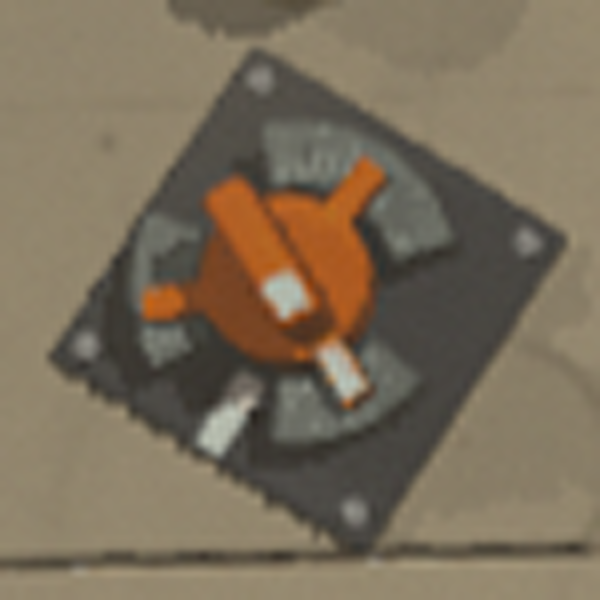

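The crop shows the right core: lugs resting on the grey wall, and a plate with four corners. In crop pixels, the core's stripe end is at about (360,402), the other lug ends at (372,165) and (150,305), the handle top runs from (222,188) to (297,310), and the mould stripe is near (210,455). Next I'll measure and check these against the given sizes.

```bash
python3 - <<'E'
from h import *
def P(p,z): return ray("top",np.float64(p)/8+[151.56,131.56],z)[:,:2]
c=P([(258,45),(568,240),(365,555),(50,357)],8)
print("plate",c.round(1).tolist(),np.linalg.norm(c-np.roll(c,1,0),axis=1).round(1),c.mean(0).round(1))
m=c.mean(0); s=P([(208,455)],8)[0]; ax=m-s; 
e=c[3]+c[2]-c[0]-c[1]; xa=-e
print("stripe r",np.hypot(*ax).round(1),"mould x yaw",np.degrees([np.arctan2(*ax[::-1]),np.arctan2(*xa[::-1])]).round(1))
L=P([(356,405),(372,163),(145,305)],46)
for q in L: print("lug",q.round(1),np.hypot(*(q-m)).round(1),np.degrees(np.arctan2(*(m-q)[::-1])).round(1))
# circle through lug tips
A=np.c_[2*L,np.ones(3)]; o=np.linalg.solve(A,(L**2).sum(1)); print("circ",o[:2],np.sqrt(o[2]+o[0]**2+o[1]**2))
h=P([(222,188),(297,310)],88); d=h[0]-h[1]; print("handle",h.round(1).tolist(),np.hypot(*d),h.mean(0).round(1),np.degrees(np.arctan2(*d[::-1])).round(1))
t=P([(205,200),(240,178)],88); print("width",np.linalg.norm(t[0]-t[1]))
print(r.sense()['tcp_rot'],r.sense()['eef_pos'])
# big one's and small one's white-orange size for comparison
E
```

```text
plate [[663.3, 211.6], [594.9, 110.2], [493.1, 177.6], [561.0, 280.2]] [123.1 122.3 122.1 123. ] [578.1 194.9]
stripe r 60.9 mould x yaw [-33.5 -33.7]
lug [536.3 174.1] 46.6 26.4
lug [613.9 168.4] 44.6 143.6
lug [570.3 240.8] 46.6 -80.3
circ [576.92475782 195.47099319] 45.83820626611775
handle [[598.1, 208.1], [559.5, 185.3]] 44.774238217096624 [578.8 196.7] 30.6
width 12.594867629376745
[-3.14034941e+00  9.54617859e-06  2.78782312e+00] [216.39861249 585.90517391 238.62652866]
```

The plate sides come out at 122–123 mm (124 given) and the lug circle at 45.8 mm (46 given), so the size fits. The core axis is at about (577.5, 195.3) with yaw about +30.3°. The mould yaw is −33.6°, so the core needs about 64° clockwise. First I'll approach above the core, with the tool yaw at about 210°.

>>> {"method": "carry_out", "body": {
  "targets": [
    {"dp": [-47, -24, 0], "yaw": -5},
    {"dp": [-95, -48, 0], "yaw": -10},
    {"dp": [-142, -72, 0], "yaw": -15},
    {"dp": [-190, -96, 0], "yaw": -20},
    {"dp": [-237, -121, 0], "yaw": -25},
    {"dp": [-285, -145, 0], "yaw": -30},
    {"dp": [-332, -169, 0], "yaw": -35},
    {"dp": [-380, -193, 0], "yaw": -40},
    {"dp": [-427, -217, 0], "yaw": -45},
    {"dp": [-474, -241, 0], "yaw": -50.5},
    {"dp": [-474, -241, 0], "yaw": -50.5},
    {"dp": [-474, -241, 0], "yaw": -50.5}
  ],
  "fingers": 1
}}

```text
clock: 1.6
eef_pos: [577.1, 196.0, 238.8]
tcp_rot: [3.141, -0.001, -2.616]
contact_force: [-0.7, 0.7, 0.4]
opening: 1.001
grasp_force: 0.0
```

>>> {"method": "carry_out", "body": {
  "targets": [
    {"dp": [0, 0, 40], "yaw": 0},
    {"dp": [0, 0, 80], "yaw": 0},
    {"dp": [0, 0, 115], "yaw": 0},
    {"dp": [0, 0, 145], "yaw": 0},
    {"dp": [0, 0, 165], "yaw": 0},
    {"dp": [0, 0, 177], "yaw": 0},
    {"dp": [0, 0, 177], "yaw": 0},
    {"dp": [0, 0, 177], "yaw": 0}
  ],
  "fingers": 0.2
}}

```text
clock: 2.6
eef_pos: [578.3, 196.3, 63.2]
tcp_rot: [-3.141, 0.001, -2.614]
contact_force: [-0.1, -0.6, 0.6]
opening: 0.6
grasp_force: 0.0
```

```bash
python3 - <<'E'
from h import *
s=r.grab_frame("scene")[100:200,200:310,::-1]; t=r.grab_frame("top")[125:215,145:235,::-1]
cv2.imwrite("pics/c1.png",np.hstack([cv2.resize(s,(430,391)),cv2.resize(t,(370,391))]))
E
```

```text
(no output)
```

View pics/c1.png

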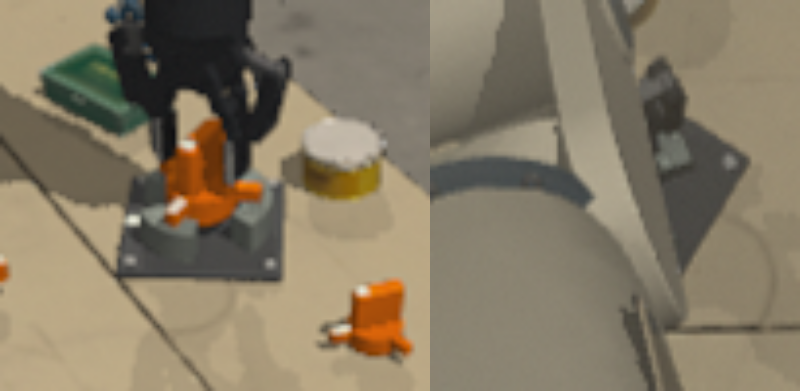

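The fingers stand on either side of the orange handle (about (205,155) in the left half) and touch nothing. The arm hides the core in the top view. I'll close lightly.

>>> {"method": "carry_out", "body": {
  "targets": [
    {"dp": [0, 0, 0], "yaw": 0},
    {"dp": [0, 0, 0], "yaw": 0},
    {"dp": [0, 0, 0], "yaw": 0},
    {"dp": [0, 0, 0], "yaw": 0},
    {"dp": [0, 0, 0], "yaw": 0},
    {"dp": [0, 0, 0], "yaw": 0}
  ],
  "fingers": -1,
  "grip_force": 25
}}

```text
clock: 3.45
eef_pos: [578.0, 196.0, 62.7]
tcp_rot: [-3.141, 0.001, -2.614]
contact_force: [-0.9, -0.9, 5.0]
opening: 0.185
grasp_force: 26.4
```

Gripped at 15.7 mm, which matches the 16 mm handle. Now I'll turn clockwise (positive about tool z) by 64°, gently.

>>> {"method": "carry_out", "body": {
  "targets": [
    {"dp": [0, 0, 0], "yaw": 6},
    {"dp": [0, 0, 0], "yaw": 12},
    {"dp": [0, 0, 0], "yaw": 18},
    {"dp": [0, 0, 0], "yaw": 24},
    {"dp": [0, 0, 0], "yaw": 30},
    {"dp": [0, 0, 0], "yaw": 36},
    {"dp": [0, 0, 0], "yaw": 42},
    {"dp": [0, 0, 0], "yaw": 48},
    {"dp": [0, 0, 0], "yaw": 54},
    {"dp": [0, 0, 0], "yaw": 59},
    {"dp": [0, 0, 0], "yaw": 63.5},
    {"dp": [0, 0, 0], "yaw": 63.5}
  ]
}}

```text
clock: 4.95
eef_pos: [577.4, 195.9, 61.9]
tcp_rot: [-3.141, -0.0, 2.561]
contact_force: [-0.5, 0.0, -1.5]
opening: 0.186
grasp_force: 25.5
```

```bash
python3 - <<'E'
from h import *
s=r.grab_frame("scene")[100:200,200:310,::-1]
cv2.imwrite("pics/c2.png",cv2.resize(s,(660,600),interpolation=cv2.INTER_CUBIC))
E
```

```text
(no output)
```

View pics/c2.png

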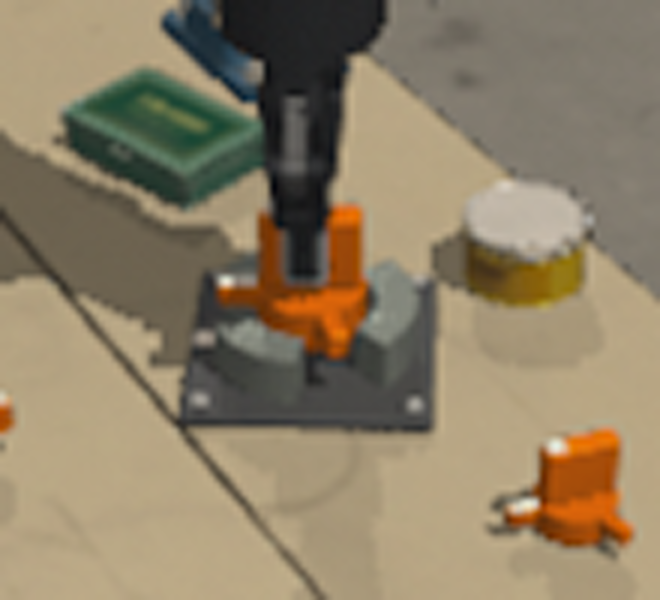

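The lugs now sit over the gaps: the front lug is at (330,340), between the wall segments, and the stripe lug is at (225,290), above the mould's stripe. The force reading has changed sign, so the gripper is carrying the core. I'll lower it gently.

>>> {"method": "carry_out", "body": {
  "targets": [
    {"dp": [0, 0, 2], "yaw": 0},
    {"dp": [0, 0, 4], "yaw": 0},
    {"dp": [0, 0, 6], "yaw": 0},
    {"dp": [0, 0, 8], "yaw": 0},
    {"dp": [0, 0, 10], "yaw": 0},
    {"dp": [0, 0, 10], "yaw": 0}
  ]
}}

```text
clock: 5.75
eef_pos: [577.6, 196.0, 52.1]
tcp_rot: [-3.141, -0.0, 2.561]
contact_force: [-0.5, -0.8, -0.9]
opening: 0.184
grasp_force: 25.5
```

It went down 10 mm with no resistance. I'll let go so it drops the rest of the way, then rise.

>>> {"method": "carry_out", "body": {
  "targets": [
    {"dp": [0, 0, 0], "yaw": 0},
    {"dp": [0, 0, 0], "yaw": 0},
    {"dp": [0, 0, 0], "yaw": 0},
    {"dp": [0, 0, 0], "yaw": 0}
  ],
  "fingers": 0.2
}}

```text
clock: 6.25
eef_pos: [577.7, 196.0, 52.4]
tcp_rot: [3.141, 0.0, 2.561]
contact_force: [0.7, -0.0, 0.3]
opening: 0.6
grasp_force: 0.0
```

>>> {"method": "carry_out", "body": {
  "targets": [
    {"dp": [0, 0, -15], "yaw": 0},
    {"dp": [0, 0, -40], "yaw": 0},
    {"dp": [0, 0, -80], "yaw": 0},
    {"dp": [0, 0, -130], "yaw": 0},
    {"dp": [0, 0, -180], "yaw": 0},
    {"dp": [-40, 40, -180], "yaw": 0},
    {"dp": [-70, 90, -180], "yaw": 0},
    {"dp": [-70, 150, -180], "yaw": 0},
    {"dp": [-70, 200, -180], "yaw": 0},
    {"dp": [-70, 250, -180], "yaw": 0},
    {"dp": [-70, 250, -180], "yaw": 0}
  ]
}}

```text
clock: 7.62
eef_pos: [773.8, 369.7, 231.8]
tcp_rot: [3.141, -0.0, 2.563]
contact_force: [0.2, -0.5, 0.1]
opening: 0.598
grasp_force: 0.0
```

```bash
python3 - <<'E'
from h import *
s=r.grab_frame("scene")[110:190,210:300,::-1]; t=r.grab_frame("top")[132:207,152:227,::-1]
cv2.imwrite("pics/c3.png",np.hstack([cv2.resize(s,(400,400),interpolation=2),cv2.resize(t,(400,400),interpolation=2)]))
E
```

```text
(no output)
```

View pics/c3.png

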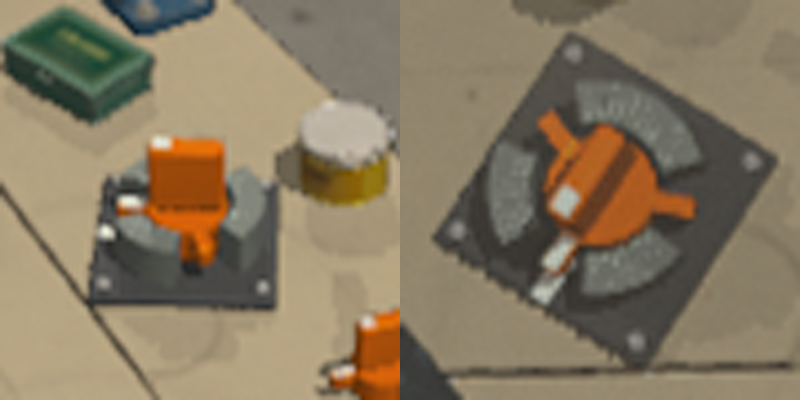

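The marks line up and all three lugs sit in the notches: white on white at (550,265) in the right half. I'll check the height by triangulating the white end of the handle top, which should be at 74 mm when home (88 before).

```bash
python3 - <<'E'
from h import *
def cen(n,x0,y0,x1,y1,k):
    im=r.grab_frame(n)[y0:y1,x0:x1]; m=cv2.inRange(im,(130,130,125),(255,255,255))
    nn,l,st,c=cv2.connectedComponentsWithStats(m); i=1+np.argmin([np.hypot(*(q-k+[x0,y0])) for q in c[1:]])
    print(n,st[i],c[i]+[x0,y0]); return c[i]+[x0,y0]
s=cen("scene",240,132,252,146,np.array([246.5,138.6])); t=cen("top",176,160,190,177,np.array([183.1,169.5]))
for z in (64,69,74,79,84,88): print(z,ray("scene",s,z)[0,:2].round(1),ray("top",t,z)[0,:2].round(1))
im=r.grab_frame("top"); g=cv2.absdiff(im,cv2.imread("pics/top0.png")[:,:,::-1])[135:205,285:355]; print("blue diff",g.mean(),g.max())
E
```

```text
scene [ 0  0 12 11 71] [245.4084507  135.94366197]
top [ 5  7  5  6 17] [182.76470588 169.23529412]
64 [577.9 228.7] [567.1 204.2]
69 [574.4 222. ] [566.1 203.3]
74 [570.8 215.2] [565.2 202.4]
79 [567.3 208.5] [564.3 201.4]
84 [563.7 201.7] [563.3 200.5]
88 [560.9 196.4] [562.6 199.7]
blue diff 2.6887074829931974 20
```

The scene mask merged with the background, so that reading isn't valid. I'll redo it with orange masks and a direct pixel, and test the picture row of the handle top.

```bash
python3 - <<'E'
from h import *
im=r.grab_frame("scene"); print(cv2.cvtColor(im,cv2.COLOR_RGB2HSV)[136:146,242:252].tolist()[0:0])
print(orange(im)[134:150,242:264]//255)
c=r.get_calibration("scene"); K=np.array([[c["fx"],0,c["cx"]],[0,c["fy"],c["cy"]],[0,0,1]])
a=np.radians(-33.5); x=np.array([np.cos(a),np.sin(a)]); y=np.array([-x[1],x[0]]); o=np.array([577.5,195.5])
for h in(74,78,88):
    pts=np.array([np.r_[o+sx*25*x+sy*8*y,h] for sx in(-1,1) for sy in(-1,1)])
    print(h,cv2.projectPoints(pts,c["rvec"],c["tvec"],K,None)[0][:,0].round(1).tolist())
E
```

```text
[]
[[0 0 0 0 0 0 0 0 0 0 0 0 0 0 0 0 0 0 0 0 0 0]
 [0 0 0 0 0 0 0 0 0 0 0 0 0 0 0 0 0 0 0 0 0 0]
 [0 0 0 0 0 0 0 0 0 0 0 0 0 0 0 0 0 0 0 0 0 0]
 [0 0 0 0 0 0 0 0 0 0 0 0 0 0 0 0 0 0 0 0 0 0]
 [0 0 0 0 0 0 0 1 1 1 1 1 1 1 1 1 1 1 0 0 0 0]
 [0 0 0 0 0 0 0 1 1 1 1 1 1 1 1 1 1 1 0 0 0 0]
 [0 1 1 1 1 1 1 1 1 1 1 1 1 1 1 1 1 1 0 0 0 0]
 [0 1 1 1 1 1 1 1 1 1 1 1 1 1 1 1 1 1 0 0 0 0]
 [0 0 1 1 1 1 1 1 1 1 1 1 1 1 1 1 1 1 0 0 0 0]
 [0 0 1 1 1 1 1 1 1 1 1 1 1 1 1 1 1 1 0 0 0 0]
 [0 0 1 1 1 1 1 1 1 1 1 1 1 1 1 1 1 1 0 0 0 0]
 [0 0 1 1 1 1 1 1 1 1 1 1 1 1 1 1 1 1 0 0 0 0]
 [0 0 1 1 1 1 1 1 1 1 1 1 1 1 1 1 1 1 0 0 0 0]
 [0 1 1 1 1 1 1 1 1 1 1 1 1 1 1 1 1 1 1 0 0 0]
 [0 1 1 1 1 1 1 1 1 1 1 1 1 1 1 1 1 1 1 0 0 0]
 [0 0 1 1 1 1 1 1 1 1 1 1 1 1 1 1 1 1 1 0 0 0]]
74 [[241.9, 139.9], [242.3, 136.8], [259.3, 140.3], [259.6, 137.2]]
78 [[241.8, 138.7], [242.3, 135.6], [259.3, 139.2], [259.6, 136.0]]
88 [[241.7, 135.8], [242.2, 132.7], [259.3, 136.2], [259.6, 133.1]]
```

The handle's top edge starts between rows 137 and 138. That fits 74 mm (137.0) rather than 78 (135.8) or 88 (133), so the core is home. The blue core shows no change.

```bash
python3 -c "
from rig import r
print(r.sign_off())"
```

```text
the job is handed in; nothing more can be done
None
```

The orange core was turned about 64° clockwise and dropped fully home, with its white mark in line with the mould's; the blue core showed no change in the top view, and the job was handed in (no verdict was returned).

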